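# Draw the trapped spanner out from under the bottle tray

## Robot

A 6-joint arm with a two-finger parallel gripper is mounted at the origin on a cart in front of the work surface, level with it; the furniture and walls round the work are solid. World frame = base frame: x ahead of the robot, y to its left, z up, the work surface at z = 0. Lengths are in m, angles in rad, forces in N, time in s.
With the tool pointing down it reaches from about 0.325 to 0.775 m from the base axis. Payload 5.5 kg.
Tool frame: the origin (TCP) lies midway between the tips of the shut fingers; the grasp point (between the pads) lies 19 mm behind it; z points along the fingers, y is the line along which they close (so a half turn about z gives the same grasp; the last joint's range is limited). The gripper opens to 88 mm and grips with 3 to 60 N. Pads are 20 mm wide; open, the fingers measure 115 mm over their backs; the gripper's body (75 mm by 178 mm) begins 61 mm behind the grasp point.
Start: joints at [1.226, 0.091, 1.231, -0, 1.82, -0.057], TCP at [0.17, 0.575, 0.223] pointing down, gripper open.
Joint ranges: [-2.87, 2.87], [-0.86, 2.18], [0.17, 2.46], [-1.51, 4.65], [0.06, 2.69], [-2.65, 2.65]. Speed limits (rad/s): [2.57, 2.57, 3.01, 3.14, 3.14, 3.14].

## Interface

Orientations are given as a unit quaternion [x, y, z, w].
In Python, from plant import env, cams, ticket, finder gives the robot as it stands.
- The arm moves only by the shell command python3 -m crank 'ROWS' [OPENING]. ROWS is a JSON object of lists of equal length, an entry for each row: "dp": the shift along the tool's x, y, z in m, a list of three; "rot": the turn, a rotation vector about the tool's x, y, z in rad, a list of three. A call has 1 to 12 rows; each row shifts and turns the commanded pose from where the row before left it, along the tool's axes as they then stand; what a row does not reach is not made up. A row lasts 1/10 s, in which the tool goes at most 50 mm and 8.59 degrees, less where a joint would pass 70% of its speed; a pose out of reach is approached as far as the arm can. A call is refused whole if a number of a shift passes 0.05 or a number of a turn 0.15, either way. A call with a gripper value outside its range is refused whole. OPENING is the closure, from 0 (fully open) to 1 (shut), set as the call begins (- or left out, the last holds). The fingers move at their own pace and stop on an object; the grip force is fixed at half the most. Time passes only in rows, so rows that do not move let the fingers close. It gives the time, the measured TCP pose, the force, the opening and the grip force at its end, in the units of the state.
- env.observe(): the state, without advancing time (a new reading comes with each control period).
- cams.get_image(name): name is "side" or "top"; returns the picture (400x640x3 uint8, red, green, blue); there is no depth.
- cams.get_calibration(name): a dict with "mtx" (3x3 intrinsics, pixels), "D" ([k1, k2, p1, p2, k3] as OpenCV has them; the pictures are not rectified), "pose" (4x4, takes a point from camera to world coordinates). Camera axes: x right, y down, z forward; pixel columns grow to the right and rows downward; lengths in m; the calibration is good to about 2 mm. A picture is of the moment at which its call begins. get_calibration takes no time and is no camera call.
- ticket.close_job(): hands the job in; it is judged then, once.
Trained networks look in the newest picture that a camera, given by its name, has taken for a name from the list of things; names that differ only in an ending like _2 or _b are one class to them, and where a whole thing is asked for, a point or a joint stands for the part that bears it (a point fixed in the world has none). Each returns a list of dicts, best first, with "p" (0 to 1); they miss things now and then, are a little off and sometimes report something else, mostly with a low value. They report only what shows in the picture. A call takes as long as a camera call. They do not tell look-alikes from the thing itself.
- finder.trace(camera, name): "region" (400x640 bool, what is visible of it).
- finder.mark_of(camera, name): "centre" ([x, y, z] in m, in the coordinates of the camera as it stood for that picture, good to about 4 mm: a listed point, or the origin of a listed thing).
The state is a dict: "time": time; "joints": joint angles; "joint_vel": joint speeds; "effort": joint torques, N m; "ee_pos": TCP position; "tool_rot": TCP orientation; "ft_force": force on the tool from outside, world axes, zero at the start; "torque": the same for the moment, N m; "gripper_width": opening from 0.0 (shut) to 1.0 (fully open); "grasp_force": force on a finger pad.
Only numpy, scipy, OpenCV 4.12 (cv2) and the standard library are available. Lean on these libraries where they do the work, as an engineer would, in place of code of your own. Each camera call takes 0.05 s, during which the arm holds its last target. There are 200 camera calls.

## Task

The long steel spanner has been left with its far jaw under the front edge of the blue bottle tray, so the tray stands crooked. Draw the spanner out and leave it lying on the worktop in front of the tray, a few centimetres clear of it, so that the tray settles flat where it stands. Do not shift, lift or tip the tray, and leave the small spanner, the red-lidded jar and the green box alone.

Things in the scene. Friction and masses are not known exactly. Their poses are not given: they have to be found in the camera images.
- spanner: Long steel spanner, 41 x 201 x 7 mm, 67 g, flat on the worktop, far jaw under the tray. Origin: mid-length, underside. y runs along it, away from the robot to the trapped jaw (y = 60 to 100 mm, 41 mm wide); x across. The near jaw takes y = -100 to -68 mm. The straight shank between, 10 mm wide, 1 to 6 mm above the worktop, is where to pinch it from above; the tray covers it from y = 55 to 75 mm on.
- spanner_far_tip (a point): End of the spanner's trapped jaw (y = +100 mm of the spanner); at the start about 25 to 45 mm inside the tray's front edge, under it.
- spanner_near_tip (a point): End of the spanner's free jaw, toward the robot (y = -100 mm of the spanner).
- bottle_tray: Loose blue tray, 160 mm wide (x), 180 mm deep (y), rim 26 mm high, about 0.8 kg. Two bottles, tops about 160 mm up, are fixed in its rear half, where most weight is. Origin: centre of underside. y points to its rear, away from the robot, nearly along the spanner. Rear edge on the worktop, front propped about 3 degrees; flat at z = 0 when the spanner is gone. A straight pull leaves it in place.
- tray_front (a point): Middle of the tray's front lower edge (y = -90 mm of the tray).
- tray_left (a point): Middle of the lower edge of the tray's left side, seen from the robot (x = -80 mm of the tray).
- small_spanner: Bystander: smaller steel open-ended spanner, 32 x 153 x 7 mm, lying free on the worktop. Origin: middle, underside; y along it. Leave it.
- red_jar: Bystander: small white jar with a red lid, 48 mm across, 52 mm high. Origin: centre of its foot. Leave it.
- green_box: Bystander: small green box with a clear lid, 44 x 54 x 24 mm. Origin: centre of its underside. Leave it.
There are look-alikes about, which are no part of the job. What is shaped like the spanner but orange or yellow is not meant.

How it is judged:
At the end, for the whole second after the job is handed in: Long spanner flat on the worktop (tips below 10 mm), both tips at least 10 mm ahead of the tray's front edge; tray flat (within 1 degree, underside below 3 mm), its centre and left side within 15 mm of where they were; both at rest (y of each of spanner_far_tip, spanner_near_tip in the frame of bottle_tray below -0.1 m and height (world z) of each of spanner_far_tip, spanner_near_tip below 0.01 m and angle between bottle_tray's own z axis and vertical below 0.02 rad and height (world z) of bottle_tray below 0.003 m and distance of each of bottle_tray, tray_left from where it was at the start of the episode below 0.015 m and linear speed of each of spanner, bottle_tray below 0.01 m/s); the robot touches nothing.
It fails at once if the tray was shifted or turned more than 20 mm (distance of any of bottle_tray, tray_left from where it was at the start of the episode above 0.02 m).
It fails at once if the tray was tipped more than about 8 degrees (angle between bottle_tray's own z axis and vertical above 0.14 rad).
It fails at once if a bystander (small spanner, jar or green box) was moved more than 20 mm (distance of any of small_spanner, red_jar, green_box from where it was at the start of the episode above 0.02 m).
It also fails if it takes over 29 s, if anything falls off the work surface, if the arm or the gripper's body presses on something with over 40 N, if the wrist force passes 120 N, or if a joint passes its speed limit or range.

## Working session

There is one attempt and no reset: what is moved stays moved. The work goes in short steps, Python scripts to look and compute and a shell command to move; the robot and the scene stay as the last step left them, time stands still between calls to the robot, and variables do not carry over. Pictures are saved under pics/ and viewed, at most 10 in all, crops included, and the job is handed in when it is done.

```bash
mkdir -p pics; cat > h.py <<'E'
import numpy as np, cv2
from plant import env, cams, ticket, finder
def w(cam,p):
    T=np.array(cams.get_calibration(cam)["pose"]); return T[:3,:3]@np.array(p)+T[:3,3]
def px2w(cam,uv,z=0.0):
    c=cams.get_calibration(cam);T=np.array(c["pose"])
    n=cv2.undistortPoints(np.array([[uv]],float),np.array(c["mtx"]),np.array(c["D"]))[0,0]
    d=T[:3,:3]@np.array([n[0],n[1],1]);return T[:3,3]+d*(z-T[2,3])/d[2]
def snap(cam,fn=None):
    im=cams.get_image(cam)
    if fn: cv2.imwrite("pics/"+fn,im[:,:,::-1])
    return im
E
python3 - <<'E'
from h import *
a=snap("top");b=snap("side")
cv2.imwrite("pics/a.png",a[:,:,::-1]);cv2.imwrite("pics/b.png",b[:,:,::-1])
for c in("top","side"):
    for n in("spanner","spanner_far_tip","spanner_near_tip","bottle_tray","tray_front","tray_left","small_spanner","red_jar","green_box"):
        for r in finder.mark_of(c,n)[:3]: print(c,n,round(r["p"],2),w(c,r["centre"]).round(3))
s=env.observe();print(s["time"],s["ee_pos"],s["tool_rot"])
E
```

```text
top spanner 0.87 [ 0.539 -0.155 -0.001]
top spanner 0.71 [0.443 0.355 0.001]
top spanner 0.66 [ 0.478  0.117 -0.001]
top spanner_far_tip 0.63 [0.402 0.447 0.008]
top spanner_far_tip 0.57 [0.682 0.114 0.002]
top spanner_far_tip 0.55 [ 0.508 -0.06   0.008]
top spanner_near_tip 0.89 [0.486 0.266 0.001]
top spanner_near_tip 0.82 [0.475 0.12  0.003]
top spanner_near_tip 0.68 [ 0.571 -0.247  0.002]
top bottle_tray 0.94 [0.738 0.09  0.006]
top bottle_tray 0.69 [ 0.476  0.119 -0.002]
top tray_front 0.78 [0.643 0.105 0.007]
top tray_left 0.93 [0.743 0.172 0.005]
top small_spanner 0.71 [ 0.566 -0.004 -0.002]
top red_jar 0.84 [ 0.67   0.264 -0.001]
top green_box 0.74 [ 0.58   0.251 -0.001]
side spanner 0.98 [ 0.539 -0.156 -0.004]
side spanner 0.91 [ 0.581  0.117 -0.002]
side spanner 0.79 [ 0.442  0.352 -0.002]
side spanner_far_tip 0.86 [0.401 0.447 0.005]
side spanner_far_tip 0.58 [ 0.505 -0.056  0.004]
side spanner_far_tip 0.29 [0.646 0.103 0.009]
side spanner_near_tip 0.94 [ 0.572 -0.251  0.001]
side spanner_near_tip 0.93 [ 0.482  0.116 -0.   ]
side spanner_near_tip 0.67 [0.487 0.26  0.005]
side bottle_tray 0.85 [0.734 0.095 0.003]
side bottle_tray 0.35 [0.479 0.117 0.   ]
side tray_front 0.87 [0.645 0.103 0.007]
side tray_left 0.92 [0.743 0.174 0.003]
side red_jar 0.56 [0.667 0.266 0.001]
side red_jar 0.28 [0.577 0.251 0.   ]
side green_box 0.82 [ 0.576  0.249 -0.001]
1.0 [0.17032394 0.57533388 0.22264251] [1.43418172e-01 9.89662179e-01 1.37631182e-05 4.64367199e-06]
```

View pics/a.png

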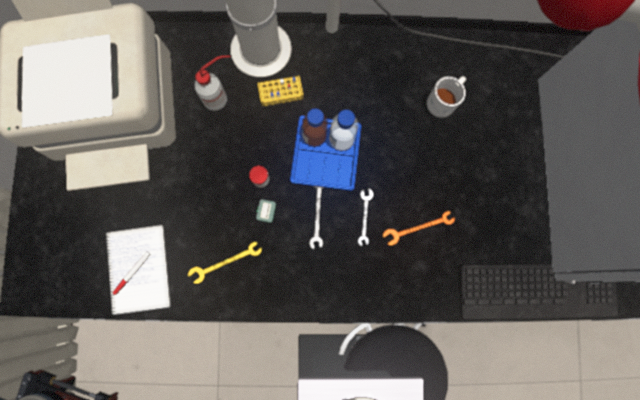

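View pics/b.png

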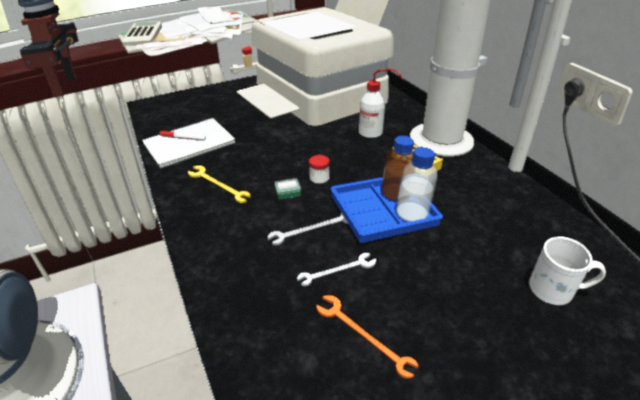

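Candidates in the top picture are long steel (318,218), small steel (365,217), yellow (225,262) and orange (420,228). I choose the one at (318,218), which runs under the tray. I'll check it in a close crop.

```bash
python3 - <<'E'
from h import *
a=cv2.imread("pics/a.png")
cv2.imwrite("pics/c.png",cv2.resize(a[170:260,270:390],None,fx=5,fy=5,interpolation=cv2.INTER_CUBIC))
g=a.min(axis=2)
for v in range(195,236,5):
    r=g[v,300:335].astype(float)-60; r[r<0]=0
    u=300+(r*np.arange(35)).sum()/r.sum()
    print(v,round(u,1),px2w("top",(u,v),0.005).round(4),int((r>0).sum()))
s=env.observe();print(s["time"])
E
```

```text
195 318.4 [0.6223 0.1123 0.005 ] 6
200 318.2 [0.6088 0.1129 0.005 ] 5
205 317.8 [0.5954 0.1138 0.005 ] 6
210 317.4 [0.582  0.1146 0.005 ] 6
215 317.3 [0.5687 0.1148 0.005 ] 5
220 316.9 [0.5554 0.1157 0.005 ] 6
225 316.8 [0.5421 0.1158 0.005 ] 6
230 316.5 [0.529  0.1164 0.005 ] 6
235 316.1 [0.5158 0.1174 0.005 ] 7
1.0
```

View pics/c.png

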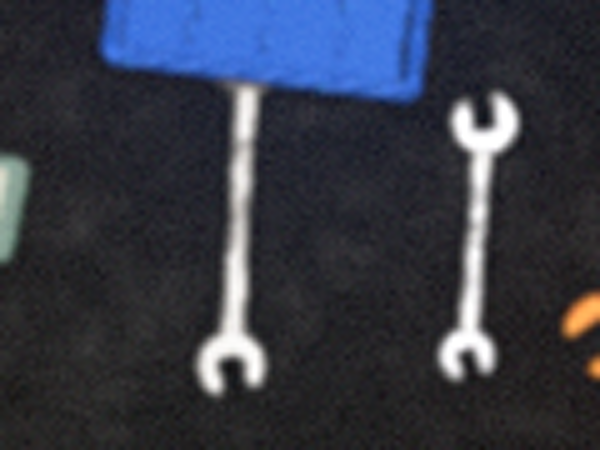

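The crop confirms it. The long steel spanner's shank runs from (232,340) to (245,90) in the crop and goes under the tray, at yaw about -0.047. The small spanner lies free on the right. I'll turn and approach above x=0.56.

```bash
python3 -m crank '{"dp":[[0,0,0],[0,0,0],[-0.029,-0.031,0],[-0.029,-0.031,0],[-0.029,-0.031,0],[-0.029,-0.031,0],[-0.029,-0.031,0],[-0.029,-0.031,0],[-0.029,-0.031,0],[-0.029,-0.031,0],[-0.029,-0.031,0],[-0.029,-0.031,0]],"rot":[[0,0,-0.12],[0,0,-0.12],[0,0,0],[0,0,0],[0,0,0],[0,0,0],[0,0,0],[0,0,0],[0,0,0],[0,0,0],[0,0,0],[0,0,0]]}' 0.3
cat > d.py <<'E'
from h import *
from scipy.spatial.transform import Rotation as R
import sys
t=np.array([float(v) for v in sys.argv[1:4]]);s=env.observe();r=R.from_quat(s["tool_rot"])
y=r.as_matrix()[:,1]
print(s["time"],s["ee_pos"],"tool shift",r.inv().apply(t-s["ee_pos"]).round(4),"rotz",round(0.047-np.arctan2(y[0],y[1]),4),"z",r.as_matrix()[:,2].round(3),s["gripper_width"],s["ft_force"].round(1) if hasattr(s["ft_force"],"round") else s["ft_force"])
E
python3 d.py 0.56 0.1153 0.10
```

```text
time: 2.2
ee_pos: [0.446, 0.2504, 0.2229]
tool_rot: [0.024, 1.0, 0.0, 0.0]
ft_force: [0.5, 0.8, -0.5]
gripper_width: 0.699
grasp_force: 0.0
2.2 [0.44604826 0.25035889 0.22290221] tool shift [-0.1202 -0.1295  0.1229] rotz -0.0007 z [ 0.001  0.    -1.   ] 0.6989135136347039 [ 0.5  0.8 -0.5]
```

```bash
python3 -m crank '{"dp":[[-0.024,-0.026,0.02],[-0.024,-0.026,0.02],[-0.024,-0.026,0.02],[-0.024,-0.026,0.02],[-0.024,-0.0255,0.02],[0,0,0.02],[0,0,0],[0,0,0]],"rot":[[0,0,0],[0,0,0],[0,0,0],[0,0,0],[0,0,0],[0,0,0],[0,0,0],[0,0,0]]}' >/dev/null
python3 d.py 0.56 0.1153 0.003; python3 - <<'E'
from h import *
a=snap("side");cv2.imwrite("pics/e.png",cv2.resize(a[100:300,230:470],None,fx=3,fy=3,interpolation=cv2.INTER_CUBIC)[:,:,::-1])
E
```

```text
3.0 [0.55856283 0.11694088 0.1027774 ] tool shift [-0.0016 -0.0016  0.0998] rotz -0.0007 z [-0.001  0.    -1.   ] 0.7034421410614611 [0.3 1.5 0. ]
```

View pics/e.png

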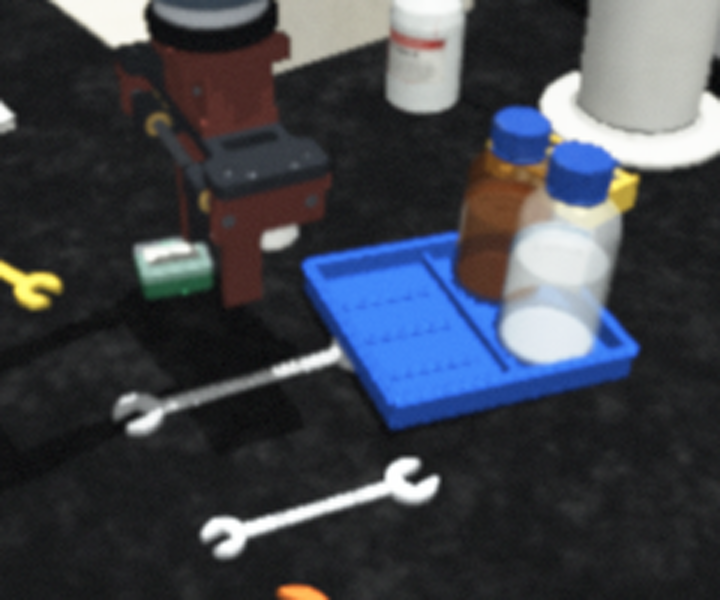

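The gripper hangs over the shank (tips at about (245,300) in the crop), with its shadow on the shank. The path down is clear of the tray and the green box.

```bash
python3 -m crank '{"dp":[[-0.0016,-0.0016,0.03],[0,0,0.03],[0,0,0.02],[0,0,0.01],[0,0,0.006],[0,0,0.001],[0,0,0]],"rot":[[0,0,0],[0,0,0],[0,0,0],[0,0,0],[0,0,0],[0,0,0],[0,0,0]]}'
python3 d.py 0.56 0.1153 0.002
```

```text
time: 3.75
ee_pos: [0.5612, 0.1154, 0.0071]
tool_rot: [0.024, 1.0, 0.0, 0.001]
ft_force: [0.1, 0.3, -0.4]
gripper_width: 0.7
grasp_force: 0.0
3.75 [0.56116317 0.11536439 0.00710948] tool shift [ 0.0012 -0.0001  0.0051] rotz -0.0005 z [ 0.002  0.    -1.   ] 0.7002982367279242 [ 0.1  0.3 -0.4]
```

```bash
python3 -m crank '{"dp":[[0,0,0.003],[0,0,0.002],[0,0,0]],"rot":[[0,0,0],[0,0,0],[0,0,0]]}'
python3 -m crank '{"dp":[[0,0,0],[0,0,0],[0,0,0],[0,0,0],[0,0,0],[0,0,0],[0,0,0],[0,0,0]],"rot":[[0,0,0],[0,0,0],[0,0,0],[0,0,0],[0,0,0],[0,0,0],[0,0,0],[0,0,0]]}' 1
```

```text
time: 4.05
ee_pos: [0.5603, 0.115, 0.0006]
tool_rot: [0.024, 1.0, -0.0, -0.0]
ft_force: [0.4, 0.7, 0.0]
gripper_width: 0.7
grasp_force: 0.0
time: 4.85
ee_pos: [0.5603, 0.1151, 0.0006]
tool_rot: [0.024, 1.0, 0.0, -0.0]
ft_force: [0.2, -0.6, -0.4]
gripper_width: 0.105
grasp_force: 30.0
```

Gripped: the opening is 9 mm with 30 N on the pads. I'll pull straight back along the spanner (tool +x), slowly.

```bash
python3 -m crank '{"dp":[[0.002,0,0],[0.004,0,0],[0.004,0,0],[0.004,0,0],[0.004,0,0],[0.004,0,0],[0.003,0,0],[0,0,0]],"rot":[[0,0,0],[0,0,0],[0,0,0],[0,0,0],[0,0,0],[0,0,0],[0,0,0],[0,0,0]]}'
python3 - <<'E'
from h import *
a=snap("side")
for n in("spanner_near_tip","bottle_tray","tray_left","tray_front"):
    for r in finder.mark_of("side",n)[:3]: print(n,round(r["p"],2),w("side",r["centre"]).round(3))
E
```

```text
time: 5.65
ee_pos: [0.5347, 0.1163, 0.0006]
tool_rot: [0.024, 1.0, -0.0, -0.0]
ft_force: [0.3, 0.1, 1.0]
gripper_width: 0.105
grasp_force: 30.0
spanner_near_tip 0.84 [0.457 0.117 0.005]
spanner_near_tip 0.79 [0.488 0.263 0.002]
spanner_near_tip 0.59 [ 0.569 -0.25   0.001]
bottle_tray 0.68 [0.734 0.096 0.005]
tray_left 0.74 [0.746 0.173 0.001]
tray_front 0.64 [0.641 0.101 0.007]
tray_front 0.4 [ 0.554  0.117 -0.004]
```

The near tip has come back about 25 mm and the tray has not moved. I'll keep pulling.

```bash
python3 -m crank '{"dp":[[0.003,0,0],[0.004,0,0],[0.005,0,0],[0.005,0,0],[0.005,0,0],[0.006,0,0],[0.006,0,0],[0.006,0,0],[0.006,0,0],[0.004,0,0],[0.002,0,0],[0,0,0]],"rot":[[0,0,0],[0,0,0],[0,0,0],[0,0,0],[0,0,0],[0,0,0],[0,0,0],[0,0,0],[0,0,0],[0,0,0],[0,0,0],[0,0,0]]}'
python3 - <<'E'
from h import *
a=snap("side");cv2.imwrite("pics/f.png",cv2.resize(a[100:300,230:470],None,fx=3,fy=3,interpolation=cv2.INTER_CUBIC)[:,:,::-1])
for n in("spanner_near_tip","spanner_far_tip","bottle_tray","tray_left","tray_front"):
    for r in finder.mark_of("side",n)[:3]: print(n,round(r["p"],2),w("side",r["centre"]).round(3))
E
```

```text
time: 7.1
ee_pos: [0.4829, 0.1188, 0.0006]
tool_rot: [0.024, 1.0, -0.0, -0.0]
ft_force: [-1.9, 0.5, 1.8]
gripper_width: 0.106
grasp_force: 30.0
spanner_near_tip 0.87 [0.489 0.26  0.003]
spanner_near_tip 0.8 [0.404 0.119 0.003]
spanner_near_tip 0.74 [ 0.568 -0.252  0.004]
spanner_far_tip 0.93 [ 0.505 -0.057  0.004]
spanner_far_tip 0.76 [0.403 0.449 0.005]
spanner_far_tip 0.69 [ 0.604  0.11  -0.001]
bottle_tray 0.91 [0.732 0.094 0.001]
bottle_tray 0.38 [0.643 0.103 0.001]
tray_left 0.78 [0.744 0.178 0.001]
tray_front 0.93 [ 0.646  0.105 -0.005]
tray_front 0.65 [ 0.733  0.094 -0.002]
```

View pics/f.png

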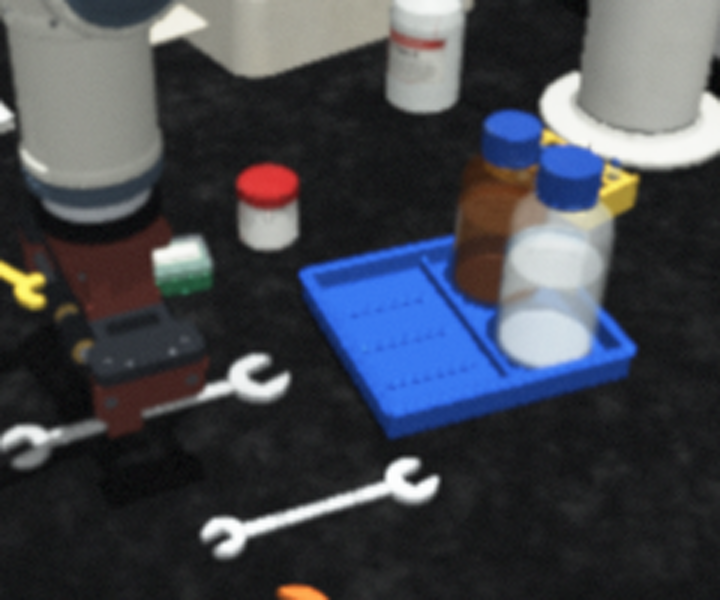

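The spanner is out. Its far jaw, at (265,380) in the crop, is about 40 mm ahead of the tray front, and the tray lies flat. I'll release and rise.

```bash
python3 -m crank '{"dp":[[0,0,0],[0,0,0],[0,0,0],[0,0,0],[0,0,0],[0,0,-0.005],[0,0,-0.02],[0,0,-0.04],[0,0,-0.04],[0,0,-0.04],[0,0,0],[0,0,0]],"rot":[[0,0,0],[0,0,0],[0,0,0],[0,0,0],[0,0,0],[0,0,0],[0,0,0],[0,0,0],[0,0,0],[0,0,0],[0,0,0],[0,0,0]]}' 0.5
python3 - <<'E'
from h import *
a=snap("side");cv2.imwrite("pics/g.png",cv2.resize(a[100:300,230:470],None,fx=3,fy=3,interpolation=cv2.INTER_CUBIC)[:,:,::-1])
for n in("spanner_near_tip","spanner_far_tip","bottle_tray","tray_left","tray_front"):
    for r in finder.mark_of("side",n)[:3]: print(n,round(r["p"],2),w("side",r["centre"]).round(3))
E
```

```text
time: 8.6
ee_pos: [0.4841, 0.1189, 0.147]
tool_rot: [0.024, 1.0, 0.0, 0.001]
ft_force: [-0.0, 0.4, -0.2]
gripper_width: 0.499
grasp_force: 0.0
spanner_near_tip 0.93 [ 0.405  0.121 -0.   ]
spanner_near_tip 0.87 [ 0.571 -0.25   0.002]
spanner_far_tip 0.82 [0.607 0.109 0.001]
spanner_far_tip 0.78 [0.404 0.449 0.003]
spanner_far_tip 0.69 [ 0.744  0.174 -0.002]
bottle_tray 0.87 [0.734 0.094 0.002]
tray_left 0.95 [ 0.745  0.174 -0.001]
tray_front 0.71 [0.644 0.103 0.001]
```

View pics/g.png

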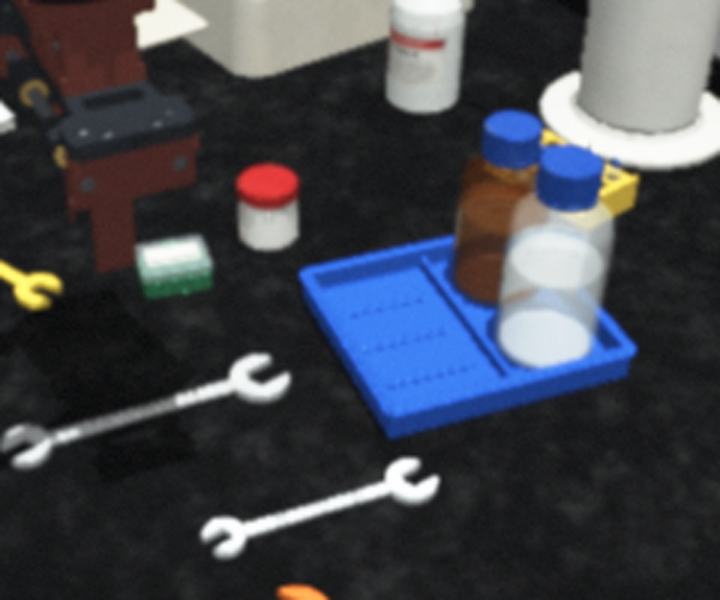

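The spanner lies flat, (25,445) to (275,375) in the crop, clear of the flat and unmoved tray. The bystanders are untouched and the gripper is up.

```bash
python3 -c "from plant import ticket; print(ticket.close_job())"
```

```text
the job is handed in; nothing more can be done
None
```

I drew the long spanner out and left it flat about 4 cm in front of the tray; the tray settled flat where it stood, the small spanner, jar and green box were left alone, and the job is handed in, with no verdict shown.

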